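Turn the freshly glazed vase to the scanner on a banding wheel

TASK

The glaze on the cylinder vase is still wet, so never touch the vase itself: turn the banding wheel under it, pressing on the wheel gently, until the raised clay panel on the vase squarely faces the scanner block, and leave it standing upright and still in the middle of the wheel. Then press the scan button on top of the scanner fully down and let it go; do not press it before the panel faces the scanner, and leave the other things on the bench undisturbed.

Things in the scene. Friction and masses are not known exactly. Their poses are not given: they have to be found in the camera images.
- wheel: banding wheel (potter's turntable) fixed to the bench: foot of radius 95 mm, neck, and a turning aluminium head of radius 140 mm, 13 mm thick. The flat middle (radius 65 mm) is 75 mm above the bench; the outer part is bent, its top lying anywhere from 71 to 76 mm up, differing round the wheel. Origin on the turning axis at bench level, z up; the scanner is on its +x side.
- head (a joint): turning angle of the wheel's head in rad, counter-clockwise seen from above is positive; unlimited in practice, some bearing drag (about 0.15 N m), stays where it is left. The starting value is arbitrary and says nothing of where the vase's panel is.
- vase: open terracotta cylinder vase, wet with glaze, radius 42 mm, 100 mm tall, 0.6 kg or so, standing loose near the middle of the wheel's head (its top is about 175 mm above the bench). Origin at the centre of its underside, z up; its +x axis points out through the raised clay panel. Not to be touched by the robot.
- vase_mark (a point): middle of the outer face of the raised clay panel on the vase's side, 55 mm from the vase's axis and 56 mm above its foot. The panel is of the same clay, 40 mm wide, 76 mm tall (18 to 94 mm above the foot), and stands 13 mm proud of the wall, so it shows from above as a step on the outline.
- scanner: scanner block fixed 220 to 240 mm from the wheel's axis: grey box 60 (x) x 110 (y) mm, top 150 mm above the bench, on a black foot 100 x 130 mm. Origin: centre of the foot's underside. The dark window with two lenses is on its -x face, looking along -x straight at the wheel's axis. The panel faces it squarely when the vase's +x and the scanner's +x point the same way.
- button (a joint): travel of the scan button in m: 0 when up, 0.006 fully down (springs back; takes about 5 N)
- button_top (a point): centre of the top face of the round scan button, radius 18 mm, in its housing on top of the scanner, about 172 mm above the bench; it is pressed straight down
- jar_a: bystander: lidded glaze jar, radius 31 mm, 85 mm tall; origin at the centre of its underside
- jar_b: bystander: lidded glaze jar, radius 31 mm, 85 mm tall; origin at the centre of its underside
- flask: bystander: white plastic bottle, radius 34 mm, 170 mm tall; origin at the centre of its underside
- brush: bystander: brush 190 mm long lying on the bench along its x
- cup: bystander: small white cup, radius 36 mm, 75 mm tall; origin at the centre of its underside
- bird: bystander: flat plaster bird shape, about 160 x 100 mm and 11 mm thick, lying on the bench
- batten: bystander: wooden batten 200 x 30 x 12 mm lying on the bench along its x
Things that resemble listed ones, but are neither listed nor needed, are in the scene too. What is shaped like the scanner but turquoise is not meant.

How it is judged:
By the outcome, as a careful person would: the job done as asked, in the order asked, and still so for the second after the job is handed in, with the robot touching nothing.
It also fails if it takes over 64 s, if anything falls off the work surface, if the arm or the gripper's body presses on something with over 40 N, if the wrist force passes 120 N, or if a joint passes its speed limit or range.

ROBOT

A 7-joint arm with a two-finger parallel gripper is mounted at the origin on the work surface. World frame = base frame: x ahead of the robot, y to its left, z up, the work surface at z = 0. Lengths are in m, angles in rad, forces in N, time in s.
With the tool pointing down it reaches from about 0.425 to 0.925 m from the base axis. Payload 6.8 kg.
Tool frame: the origin (TCP) lies between the finger pads; the fingertips stand r.tcp_to_tips ahead of it and the grasp point (between the pads) lies 3 mm ahead of it (r.tcp_to_tips is the distance from the TCP to the fingertips, in m); z points along the fingers, y is the line along which they close (so a half turn about z gives the same grasp; the last joint's range is limited). The gripper opens to 85 mm and grips with 20 to 120 N. Pads are 22 mm wide; open, the fingers measure 114 mm over their backs; the gripper's body (76 mm by 85 mm) begins 54 mm behind the grasp point. The pads swing forward as they close: fully open they stand 13 mm farther back than shut.
Start: joints at [-1.364, 0.477, 0.022, 1.555, -0.011, 1.109, -0.083], TCP at [0.209, 0.642, 0.225] pointing down, gripper open.
Joint ranges: [-2.96, 2.96], [-0.34, 2.1], [-1.41, 1.46], [0.24, 2.44], [-1.37, 4.51], [0.17, 1.92], [-2.96, 2.96]. Speed limits (rad/s): [2.39, 2.39, 3.14, 3.14, 3.14, 3.14, 3.14].

INTERFACE

Orientations are given as a rotation vector (axis times angle).
In Python, from bench import r gives the robot as it stands. The module is installed in compiled form; this text tells all that it offers.
- The arm moves only by the tool step_arm, never from a script. Its argument "moves" is a list of rows, each an object of numbers: "rx", "ry", "rz": the turn, a rotation vector about the tool's x, y, z in degrees; "dx", "dy", "dz": the shift along the tool's x, y, z in mm; "gripper": the opening, from -1 (shut) to 1 (fully open). In form: [{"rx": .., "ry": .., "rz": .., "dx": .., "dy": .., "dz": .., "gripper": ..}, ...]. A call has 1 to 20 rows; each row shifts and turns the commanded pose from where the row before left it, along the tool's axes as they then stand; what a row does not reach is not made up. A row lasts 1/8 s, in which the tool goes at most 62.5 mm and 10.7 degrees, less where a joint would pass 70% of its speed; a pose out of reach is approached as far as the arm can. A call is refused whole if a number of a shift passes 62.5 or a number of a turn 10.7, either way. A call with a gripper value outside its range is refused whole. The fingers move at their own pace and stop on an object; "grip_force" is the grip in N (left out, the last holds). Time passes only in rows, so rows that do not move let the fingers close. It gives the time, the measured TCP pose, the force, the opening and the grip force at its end, in the units of the state.
- r.get_obs(): the state, without advancing time (a new reading comes with each control period).
- r.grab_frame(name): name is "scene" or "top"; returns the picture (420x560x3 uint8, blue, green, red); there is no depth.
- r.camera_info(name): a dict with "mtx" (3x3 intrinsics, pixels), "D" ([k1, k2, p1, p2, k3] as OpenCV has them; the pictures are not rectified), "rvec" (rotation vector, rad) and "tvec" (3), from world to camera coordinates, as OpenCV has them. Camera axes: x right, y down, z forward; pixel columns grow to the right and rows downward; lengths in m; the calibration is good to about 2 mm. A picture is of the moment at which its call begins. camera_info takes no time and is no camera call.
- r.hand_in(): hands the job in; it is judged then, once.
The state is a dict: "clock": time; "joints": joint angles; "qvel": joint speeds; "tau": joint torques, N m; "tcp_pos": TCP position; "orientation": TCP orientation; "contact_force": force on the tool from outside, world axes, zero at the start; "moment": the same for the moment, N m; "grip_width": finger opening in m; "gripper_force": force on a finger pad.
Only numpy, scipy, OpenCV 4.12 (cv2) and the standard library are available. Lean on these libraries where they do the work, as an engineer would, in place of code of your own. Each camera call takes 0.05 s, during which the arm holds its last target. There are 200 camera calls.

## Working session

There is one attempt and no reset: what is moved stays moved. The work goes in short steps, Python scripts to look and compute and a tool call to move; the robot and the scene stay as the last step left them, time stands still between calls to the robot, and variables do not carry over. Pictures are saved under pics/ and viewed, at most 10 in all, crops included, and the job is handed in when it is done.

Besides the shell and the picture viewer there is one more tool, called after ">>>" by a JSON object that holds its "op" and its "data", one argument or row to a line. step_arm: Moves the arm, as the interface text tells. Its arguments: {"type":"object","properties":{"moves":{"type":"array","items":{"type":"object","properties":{"rx":{"type":"number"},"ry":{"type":"number"},"rz":{"type":"number"},"dx":{"type":"number"},"dy":{"type":"number"},"dz":{"type":"number"},"gripper":{"type":"number"}}}},"grip_force":{"type":"number"}},"required":["moves"]}

```bash
mkdir -p pics
cat > h.py <<'E'
import numpy as np, cv2
from bench import r
def cam(n):
    c=r.camera_info(n); return {k:np.array(c[k],float) for k in("mtx","D","rvec","tvec")}
def ray(n,uv,z):
    c=cam(n); p=cv2.undistortPoints(np.array(uv,float).reshape(-1,1,2),c["mtx"],c["D"]).reshape(-1,2)
    R=cv2.Rodrigues(c["rvec"])[0]; o=-R.T@c["tvec"].ravel(); d=np.c_[p,np.ones(len(p))]@R
    return o+d*((z-o[2])/d[:,2])[:,None]
def proj(n,P):
    c=cam(n); return cv2.projectPoints(np.array(P,float).reshape(-1,1,3),c["rvec"],c["tvec"],c["mtx"],c["D"])[0].reshape(-1,2)
E
python3 - <<'E'
from h import *
for n in("scene","top"):
    im=r.grab_frame(n); cv2.imwrite(f"pics/{n}0.png",im)
    c=cam(n);R=cv2.Rodrigues(c["rvec"])[0];print(n,-R.T@c["tvec"].ravel(),c["mtx"][0,0])
print(r.get_obs(),r.tcp_to_tips)
E
```

```text
scene [1.01497618 0.61132175 1.05176365] 415.61541786178213
top [ 0.371052   -0.0365644   1.32750232] 491.3076286590257
{'clock': 0.1, 'joints': array([-1.36408738,  0.47772555,  0.02235909,  1.55635171, -0.01150246,
        1.10930864, -0.08308722]), 'qvel': array([ 0.00130828, -0.0002812 , -0.00014542, -0.00065741, -0.00174274,
        0.00086011,  0.00045884]), 'tau': array([ 4.12175810e-03, -5.97763717e+01,  1.61349222e+00, -2.81955868e+01,
        1.28276262e-02,  5.05156961e-03, -3.09691029e-05]), 'tcp_pos': array([0.20885436, 0.64129914, 0.2238182 ]), 'orientation': array([-4.92413404e-01, -3.10262442e+00,  2.60640298e-03]), 'contact_force': array([-0.29046284,  0.33898057,  0.15631816]), 'moment': array([-0.04539631, -0.01955035,  0.03764114]), 'gripper_force': 0.0, 'grip_width': 0.08565410769823918} 0.022
```

View pics/scene0.png

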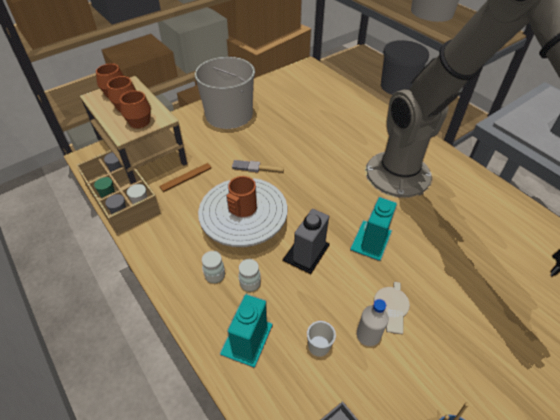

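View pics/top0.png

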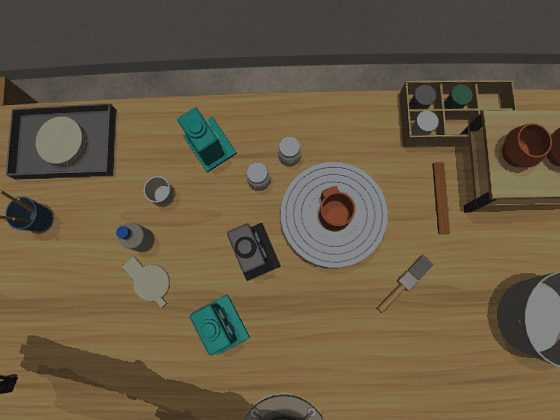

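The top view shows the wheel at about (334,215), the vase at (337,211) with its panel towards (329,194), and the grey scanner at (252,250) with its button at (244,246). World +x is up in the image and +y is left.

Run:
```python
from h import *
im=cv2.imread("pics/top0.png"); 
crop=im[140:300,210:410]; cv2.imwrite("pics/c0.png",cv2.resize(crop,None,fx=4,fy=3.75,interpolation=cv2.INTER_CUBIC))
hsv=cv2.cvtColor(im,cv2.COLOR_BGR2HSV)
m=((hsv[...,1]<60)&(hsv[...,2]>80)).astype(np.uint8)*255
M=np.zeros_like(m);M[140:290,275:400]=m[140:290,275:400]
cs=max(cv2.findContours(M,0,2)[0],key=cv2.contourArea)
hull=cv2.convexHull(cs).reshape(-1,2)
P=ray("top",hull,0.073)[:,:2]
c,rad=cv2.minEnclosingCircle(P.astype(np.float32));print("wheel",c,rad, cv2.fitEllipse(P.astype(np.float32)*1000))
red=((hsv[...,0]<14)&(hsv[...,1]>130)&(hsv[...,2]>60)).astype(np.uint8)*255
R=np.zeros_like(m);R[180:240,305:370]=red[180:240,305:370]
cs=max(cv2.findContours(R,0,1)[0],key=cv2.contourArea);print(cs.reshape(-1,2).tolist())
```

```text
wheel (0.5822955369949341, -0.14373908936977386) 0.13981467485427856 ((582.3985595703125, -143.73248291015625), (277.750732421875, 278.637451171875), 160.39527893066406)
[[332, 187], [331, 188], [330, 188], [329, 188], [328, 189], [327, 189], [326, 190], [325, 190], [324, 190], [323, 191], [322, 192], [323, 193], [323, 194], [323, 195], [324, 196], [324, 197], [323, 198], [323, 199], [322, 200], [322, 201], [322, 202], [322, 203], [321, 204], [321, 205], [321, 206], [321, 207], [320, 208], [320, 209], [320, 210], [320, 211], [321, 212], [321, 213], [321, 214], [321, 215], [322, 216], [323, 217], [323, 218], [324, 219], [325, 220], [326, 221], [327, 222], [328, 222], [329, 223], [330, 224], [331, 224], [332, 224], [333, 225], [334, 225], [335, 225], [336, 225], [337, 225], [338, 225], [339, 225], [340, 225], [341, 225], [342, 225], [343, 225], [344, 224], [345, 224], [346, 223], [347, 223], [348, 222], [349, 221], [350, 220], [350, 219], [351, 218], [352, 217], [352, 216], [353, 215], [353, 214], [353, 213], [354, 212], [354, 211], [354, 210], [354, 209], [354, 208], [354, 207], [354, 206], [353, 205], [353, 204], [353, 203], [352, 202], [352, 201], [352, 200], [351, 199], [350, 198], [349, 197], [348, 196], [347, 195], [346, 194], [345, 194], [344, 193], [343, 193], [342, 193], [341, 192], [340, 192], [339, 192], [338, 192], [337, 191], [337, 190], [337, 189], [336, 188], [336, 187], [335, 187], [334, 187], [333, 187]]
```

View pics/c0.png

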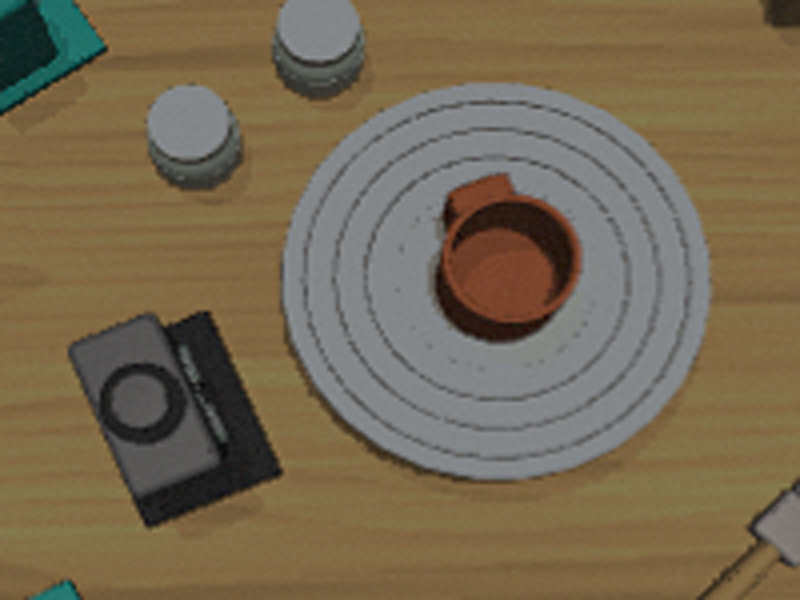

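Run:
```python
from h import *
f=lambda L:[(x/4+210,y/3.75+140) for x,y in L]
W=np.array([.5823,-.1437])
V=ray("top",f([(512,266)]),.175)[0,:2]
pc=ray("top",f([(447,195),(508,175)]),.169)[:,:2]
mid=pc.mean(0); print("vase",V,V-W,"panel corners",pc,"width",np.linalg.norm(pc[1]-pc[0]),"d",np.linalg.norm(mid-V))
a=lambda v:np.degrees(np.arctan2(v[1],v[0]))
print("panel dir",a(mid-V)); e=pc[1]-pc[0]; print("edge normal",a([-e[1],e[0]]))
bt=ray("top",f([(143,400)]),.172)[0,:2]
sc=ray("top",f([(70,350),(152,313),(221,462),(135,497)]),.15)[:,:2]
ft=ray("top",f([(209,313),(281,475),(150,525)]),.012)[:,:2]
print("btn",bt,"sc",sc,sc.mean(0),"ft",ft)
for p,q in((sc[1],sc[2]),(sc[0],sc[3]),(ft[0],ft[1])): print("face edge",a(q-p)%180,np.linalg.norm(q-p))
fc=(ft[0]+ft[2])/2
for c in(sc.mean(0),bt,fc): print(c,"bearing",a(c-W),np.linalg.norm(c-W))
```

```text
vase [ 0.57124366 -0.14568706] [-0.01105634 -0.00198706] panel corners [[ 0.61945706 -0.10893275]
 [ 0.63171635 -0.14613596]] width 0.0391710314697018 d 0.05729474098369643
panel dir 18.471342805127662
edge normal 18.238210491804786
btn [0.49118868 0.07514474] sc [[0.52691393 0.12140678]
 [0.54995344 0.071281  ]
 [0.45262394 0.03076542]
 [0.43131599 0.08268805]] [0.49020182 0.07653531] ft [[ 0.57000997  0.0451854 ]
 [ 0.45205803 -0.00135746]
 [ 0.41827818  0.08681283]]
face edge 22.60061236347488 0.10542553077733781
face edge 22.04875444921666 0.10314118961493893
face edge 21.533784572443295 0.12680258815751105
[0.49020182 0.07653531] bearing 112.6937444860739 0.23871670819752727
[0.49118868 0.07514474] bearing 112.6033572603134 0.23705335663206728
[0.49414407 0.06599912] bearing 112.8015171188967 0.22747568391945178
```

>>> {"op": "step_arm", "data": {
  "moves": [
    {"dz": -40,"gripper": -1},
    {"dz": -40,"gripper": -1},
    {"dx": -49,"dy": -25,"gripper": -1},
    {"dx": -49,"dy": -25,"gripper": -1},
    {"dx": -49,"dy": -25,"gripper": -1},
    {"dx": -49,"dy": -25,"gripper": -1},
    {"dx": -49,"dy": -25,"gripper": -1},
    {"dx": -49,"dy": -25,"gripper": -1},
    {"dx": -49,"dy": -25,"gripper": -1},
    {"dx": -49,"dy": -25,"gripper": -1},
    {"dx": -11,"dy": -50.5,"gripper": -1},
    {"dx": -11,"dy": -50.5,"gripper": -1},
    {"dx": -11,"dy": -50.5,"gripper": -1},
    {"dx": -11,"dy": -50.5,"gripper": -1},
    {"dx": -11,"dy": -50.5,"gripper": -1},
    {"dx": -11,"dy": -50.5,"gripper": -1},
    {"dx": -11,"dy": -50.5,"gripper": -1},
    {"dx": -11,"dy": -50.5,"gripper": -1},
    {"dx": -11,"dy": -50.5,"gripper": -1},
    {"dx": -11,"dy": -50.5,"gripper": -1}
  ]
}}

```text
invalid input at $.moves[0]: expected keys rx, ry, rz, dx, dy, dz, gripper
```

>>> {"op": "step_arm", "data": {
  "moves": [
    {"rz": 10.2},
    {"rz": 10.2},
    {"rz": 10.2},
    {"rz": 10.2},
    {"rz": 10.2},
    {"rz": 10.2},
    {"rz": 10.2},
    {"rz": 10.2},
    {"rz": 10.2},
    {"rz": 10.2},
    {"rz": 10.2},
    {"rz": 10.2},
    {"rz": 10.2},
    {"rz": 10.2},
    {}
  ]
}}

```text
invalid input at $.moves[0]: expected keys rx, ry, rz, dx, dy, dz, gripper
```

>>> {"op": "step_arm", "data": {
  "moves": [
    {"rx": 0,"ry": 0,"rz": 0,"dx": 0,"dy": 0,"dz": -40,"gripper": -1},
    {"rx": 0,"ry": 0,"rz": 0,"dx": 0,"dy": 0,"dz": -40,"gripper": -1},
    {"rx": 0,"ry": 0,"rz": 0,"dx": -49,"dy": -25,"dz": 0,"gripper": -1},
    {"rx": 0,"ry": 0,"rz": 0,"dx": -49,"dy": -25,"dz": 0,"gripper": -1},
    {"rx": 0,"ry": 0,"rz": 0,"dx": -49,"dy": -25,"dz": 0,"gripper": -1},
    {"rx": 0,"ry": 0,"rz": 0,"dx": -49,"dy": -25,"dz": 0,"gripper": -1},
    {"rx": 0,"ry": 0,"rz": 0,"dx": -49,"dy": -25,"dz": 0,"gripper": -1},
    {"rx": 0,"ry": 0,"rz": 0,"dx": -49,"dy": -25,"dz": 0,"gripper": -1},
    {"rx": 0,"ry": 0,"rz": 0,"dx": -49,"dy": -25,"dz": 0,"gripper": -1},
    {"rx": 0,"ry": 0,"rz": 0,"dx": -49,"dy": -25,"dz": 0,"gripper": -1},
    {"rx": 0,"ry": 0,"rz": 0,"dx": -11,"dy": -50.5,"dz": 0,"gripper": -1},
    {"rx": 0,"ry": 0,"rz": 0,"dx": -11,"dy": -50.5,"dz": 0,"gripper": -1},
    {"rx": 0,"ry": 0,"rz": 0,"dx": -11,"dy": -50.5,"dz": 0,"gripper": -1},
    {"rx": 0,"ry": 0,"rz": 0,"dx": -11,"dy": -50.5,"dz": 0,"gripper": -1},
    {"rx": 0,"ry": 0,"rz": 0,"dx": -11,"dy": -50.5,"dz": 0,"gripper": -1},
    {"rx": 0,"ry": 0,"rz": 0,"dx": -11,"dy": -50.5,"dz": 0,"gripper": -1},
    {"rx": 0,"ry": 0,"rz": 0,"dx": -11,"dy": -50.5,"dz": 0,"gripper": -1},
    {"rx": 0,"ry": 0,"rz": 0,"dx": -11,"dy": -50.5,"dz": 0,"gripper": -1},
    {"rx": 0,"ry": 0,"rz": 0,"dx": -11,"dy": -50.5,"dz": 0,"gripper": -1},
    {"rx": 0,"ry": 0,"rz": 0,"dx": -11,"dy": -50.5,"dz": 0,"gripper": -1}
  ]
}}

```text
clock: 2.6
tcp_pos: [0.4674, -0.1854, 0.3046]
orientation: [-0.492, -3.103, -0.001]
contact_force: [1.1, 0.1, -0.8]
grip_width: -0.0
gripper_force: 0.0
```

>>> {"op": "step_arm", "data": {
  "moves": [
    {"rx": 0,"ry": 0,"rz": 10.2,"dx": 0,"dy": 0,"dz": 0,"gripper": -1},
    {"rx": 0,"ry": 0,"rz": 10.2,"dx": 0,"dy": 0,"dz": 0,"gripper": -1},
    {"rx": 0,"ry": 0,"rz": 10.2,"dx": 0,"dy": 0,"dz": 0,"gripper": -1},
    {"rx": 0,"ry": 0,"rz": 10.2,"dx": 0,"dy": 0,"dz": 0,"gripper": -1},
    {"rx": 0,"ry": 0,"rz": 10.2,"dx": 0,"dy": 0,"dz": 0,"gripper": -1},
    {"rx": 0,"ry": 0,"rz": 10.2,"dx": 0,"dy": 0,"dz": 0,"gripper": -1},
    {"rx": 0,"ry": 0,"rz": 10.2,"dx": 0,"dy": 0,"dz": 0,"gripper": -1},
    {"rx": 0,"ry": 0,"rz": 10.2,"dx": 0,"dy": 0,"dz": 0,"gripper": -1},
    {"rx": 0,"ry": 0,"rz": 10.2,"dx": 0,"dy": 0,"dz": 0,"gripper": -1},
    {"rx": 0,"ry": 0,"rz": 10.2,"dx": 0,"dy": 0,"dz": 0,"gripper": -1},
    {"rx": 0,"ry": 0,"rz": 10.2,"dx": 0,"dy": 0,"dz": 0,"gripper": -1},
    {"rx": 0,"ry": 0,"rz": 10.2,"dx": 0,"dy": 0,"dz": 0,"gripper": -1},
    {"rx": 0,"ry": 0,"rz": 10.2,"dx": 0,"dy": 0,"dz": 0,"gripper": -1},
    {"rx": 0,"ry": 0,"rz": 10.2,"dx": 0,"dy": 0,"dz": 0,"gripper": -1},
    {"rx": 0,"ry": 0,"rz": 0,"dx": 0,"dy": 0,"dz": 0,"gripper": -1}
  ]
}}

```text
clock: 4.47
tcp_pos: [0.4678, -0.1838, 0.3044]
orientation: [-3.097, -0.526, 0.001]
contact_force: [0.8, 0.5, -1.1]
grip_width: 0.0002
gripper_force: 0.0
```

```bash
cat >> h.py <<'E'
from scipy.spatial.transform import Rotation as Ro
W=np.array([.5823,-.1437])
def st():
    o=r.get_obs(); R=Ro.from_rotvec(o["orientation"]).as_matrix(); p=o["tcp_pos"]; v=p[:2]-W
    print("t",o["clock"],"p",p.round(4),"phi %.1f r %.4f"%(np.degrees(np.arctan2(v[1],v[0]))%360,np.hypot(*v)),"ybear %.1f"%np.degrees(np.arctan2(R[1,1],R[0,1])),"z",R[:,2].round(3),"F",o["contact_force"].round(2),"j",o["joints"].round(2))
    return o,R
E
python3 -c "from h import *; o,R=st(); t=W+.12*np.array([np.cos(np.radians(200)),np.sin(np.radians(200))]); d=np.r_[t-o['tcp_pos'][:2],0]; print(R.T@d*1000)"
```

```text
t 4.475 p [ 0.4678 -0.1838  0.3044] phi 199.3 r 0.1213 ybear -70.7 z [-0.001  0.    -1.   ] F [ 0.76  0.53 -1.09] j [-0.46  0.13  0.79  1.9  -0.1   1.16 -0.86]
[ 1.34099204e+00  1.49493952e+00 -1.20069884e-03]
```

>>> {"op": "step_arm", "data": {
  "moves": [
    {"rx": 0,"ry": 0,"rz": 0,"dx": 0,"dy": 0,"dz": 50,"gripper": -1},
    {"rx": 0,"ry": 0,"rz": 0,"dx": 0,"dy": 0,"dz": 50,"gripper": -1},
    {"rx": 0,"ry": 0,"rz": 0,"dx": 0,"dy": 0,"dz": 50,"gripper": -1},
    {"rx": 0,"ry": 0,"rz": 0,"dx": 0,"dy": 0,"dz": 30,"gripper": -1},
    {"rx": 0,"ry": 0,"rz": 0,"dx": 0,"dy": 0,"dz": 15,"gripper": -1},
    {"rx": 0,"ry": 0,"rz": 0,"dx": 0,"dy": 0,"dz": 0,"gripper": -1},
    {"rx": 0,"ry": 0,"rz": 0,"dx": 0,"dy": 0,"dz": 0,"gripper": -1}
  ]
}}

```text
clock: 5.35
tcp_pos: [0.469, -0.1843, 0.1108]
orientation: [3.097, 0.524, 0.003]
contact_force: [-0.2, -0.8, 0.1]
grip_width: -0.0
gripper_force: 0.0
```

>>> {"op": "step_arm", "data": {
  "moves": [
    {"rx": 0,"ry": 0,"rz": 0,"dx": 0,"dy": 0,"dz": 3,"gripper": -1},
    {"rx": 0,"ry": 0,"rz": 0,"dx": 0,"dy": 0,"dz": 3,"gripper": -1},
    {"rx": 0,"ry": 0,"rz": 0,"dx": 0,"dy": 0,"dz": 3,"gripper": -1},
    {"rx": 0,"ry": 0,"rz": 0,"dx": 0,"dy": 0,"dz": 0,"gripper": -1}
  ]
}}

```text
clock: 5.85
tcp_pos: [0.4678, -0.1838, 0.1005]
orientation: [-3.098, -0.523, 0.001]
contact_force: [-0.8, 0.7, -1.4]
grip_width: 0.0004
gripper_force: 0.0
```

>>> {"op": "step_arm", "data": {
  "moves": [
    {"rx": 0,"ry": 0,"rz": 0,"dx": 0,"dy": 0,"dz": 2,"gripper": -1},
    {"rx": 0,"ry": 0,"rz": 0,"dx": 0,"dy": 0,"dz": 1,"gripper": -1},
    {"rx": 0,"ry": 0,"rz": 0,"dx": 0,"dy": 0,"dz": 0,"gripper": -1}
  ]
}}

```text
clock: 6.22
tcp_pos: [0.4679, -0.184, 0.0976]
orientation: [-3.098, -0.523, 0.0]
contact_force: [-0.2, 0.8, -0.3]
grip_width: -0.0001
gripper_force: 0.0
```

>>> {"op": "step_arm", "data": {
  "moves": [
    {"rx": 0,"ry": 0,"rz": 0,"dx": 0,"dy": 0,"dz": 1,"gripper": -1},
    {"rx": 0,"ry": 0,"rz": 0,"dx": 0,"dy": 0,"dz": 0,"gripper": -1}
  ]
}}

```text
clock: 6.48
tcp_pos: [0.468, -0.1839, 0.0967]
orientation: [-3.098, -0.523, 0.0]
contact_force: [0.6, 0.2, -0.9]
grip_width: -0.0003
gripper_force: 0.0
```

>>> {"op": "step_arm", "data": {
  "moves": [
    {"rx": 0,"ry": 0,"rz": 0,"dx": 0,"dy": 0,"dz": 1,"gripper": -1},
    {"rx": 0,"ry": 0,"rz": 0,"dx": 0,"dy": 0,"dz": 0,"gripper": -1}
  ]
}}

```text
clock: 6.72
tcp_pos: [0.468, -0.1839, 0.0956]
orientation: [-3.098, -0.523, 0.0]
contact_force: [-0.0, -0.5, 0.1]
grip_width: -0.0003
gripper_force: 0.0
```

>>> {"op": "step_arm", "data": {
  "moves": [
    {"rx": 0,"ry": 0,"rz": 0,"dx": 0,"dy": 0,"dz": 0.7,"gripper": -1},
    {"rx": 0,"ry": 0,"rz": 0,"dx": 0,"dy": 0,"dz": 0,"gripper": -1}
  ]
}}

```text
clock: 6.98
tcp_pos: [0.468, -0.1839, 0.0949]
orientation: [-3.098, -0.523, 0.0]
contact_force: [-0.0, -0.5, -0.2]
grip_width: 0.0005
gripper_force: 0.0
```

>>> {"op": "step_arm", "data": {
  "moves": [
    {"rx": 0,"ry": 0,"rz": 0,"dx": 0,"dy": 0,"dz": 0.7,"gripper": -1},
    {"rx": 0,"ry": 0,"rz": 0,"dx": 0,"dy": 0,"dz": 0,"gripper": -1}
  ]
}}

```text
clock: 7.22
tcp_pos: [0.468, -0.1839, 0.0942]
orientation: [-3.098, -0.523, 0.0]
contact_force: [0.7, -0.5, 0.3]
grip_width: 0.0001
gripper_force: 0.0
```

>>> {"op": "step_arm", "data": {
  "moves": [
    {"rx": 0,"ry": 0,"rz": 0,"dx": 0,"dy": 0,"dz": 0.7,"gripper": -1},
    {"rx": 0,"ry": 0,"rz": 0,"dx": 0,"dy": 0,"dz": 0,"gripper": -1}
  ]
}}

```text
clock: 7.48
tcp_pos: [0.468, -0.1839, 0.0935]
orientation: [-3.098, -0.523, 0.0]
contact_force: [0.3, -0.3, -0.4]
grip_width: -0.0001
gripper_force: 0.0
```

>>> {"op": "step_arm", "data": {
  "moves": [
    {"rx": 0,"ry": 0,"rz": 0,"dx": 0,"dy": 0,"dz": 0.7,"gripper": -1},
    {"rx": 0,"ry": 0,"rz": 0,"dx": 0,"dy": 0,"dz": 0,"gripper": -1}
  ]
}}

```text
clock: 7.72
tcp_pos: [0.468, -0.1839, 0.0928]
orientation: [-3.098, -0.523, 0.0]
contact_force: [1.0, 0.3, 0.3]
grip_width: -0.0003
gripper_force: 0.0
```

>>> {"op": "step_arm", "data": {
  "moves": [
    {"rx": 0,"ry": 0,"rz": 0,"dx": 0,"dy": 0,"dz": 0.5,"gripper": -1},
    {"rx": 0,"ry": 0,"rz": 0,"dx": 0,"dy": 0,"dz": 0,"gripper": -1}
  ]
}}

```text
clock: 7.98
tcp_pos: [0.468, -0.1839, 0.0923]
orientation: [-3.098, -0.523, 0.0]
contact_force: [-0.7, 0.5, 0.1]
grip_width: 0.0001
gripper_force: 0.0
```

>>> {"op": "step_arm", "data": {
  "moves": [
    {"rx": 0,"ry": 0,"rz": 0,"dx": 0,"dy": 0,"dz": 0.5,"gripper": -1},
    {"rx": 0,"ry": 0,"rz": 0,"dx": 0,"dy": 0,"dz": 0,"gripper": -1}
  ]
}}

```text
clock: 8.22
tcp_pos: [0.468, -0.184, 0.0919]
orientation: [-3.098, -0.523, 0.0]
contact_force: [0.2, -0.1, -0.6]
grip_width: -0.0001
gripper_force: 0.0
```

>>> {"op": "step_arm", "data": {
  "moves": [
    {"rx": 0,"ry": 0,"rz": 0,"dx": 0,"dy": 0,"dz": 0.5,"gripper": -1},
    {"rx": 0,"ry": 0,"rz": 0,"dx": 0,"dy": 0,"dz": 0,"gripper": -1}
  ]
}}

```text
clock: 8.48
tcp_pos: [0.468, -0.1839, 0.0914]
orientation: [-3.098, -0.523, 0.0]
contact_force: [-0.7, -0.0, 1.0]
grip_width: 0.0001
gripper_force: 0.0
```

Run:
```python
from h import *
st()
p=r.get_obs()["tcp_pos"]
im=r.grab_frame("scene"); print(proj("scene",[p-[0,0,.022]]))
cv2.imwrite("pics/s1.png",cv2.resize(im[130:280,170:370],None,fx=4,fy=4,interpolation=cv2.INTER_CUBIC))
```

```text
t 8.475 p [ 0.468  -0.1839  0.0914] phi 199.4 r 0.1211 ybear -70.8 z [-0.  0. -1.] F [-0.66 -0.05  1.02] j [-0.26  0.45  0.65  2.11 -0.41  0.71 -0.58]
[[265.12935886 186.16225528]]
```

View pics/s1.png

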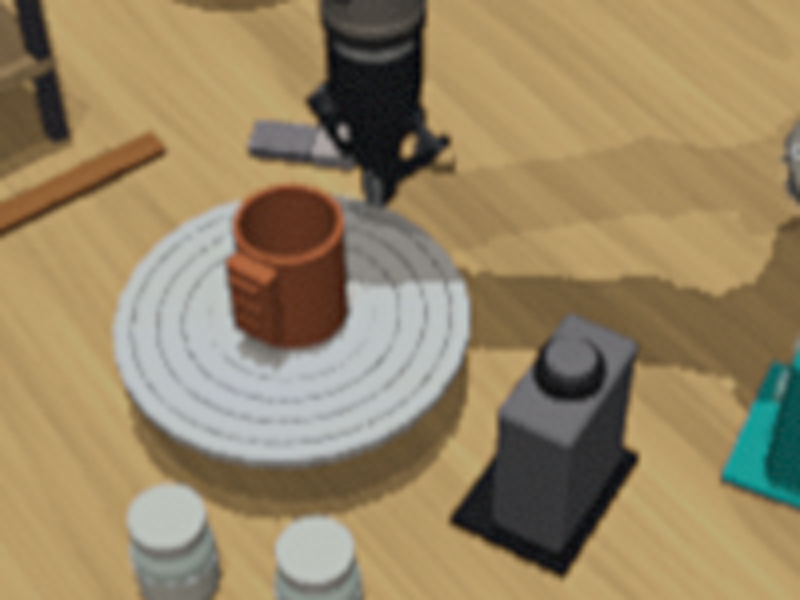

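The picture shows the shut fingertips near crop (378,205), about 5 raw px above where I predicted, so they have not reached the wheel yet. I'll keep lowering.

>>> {"op": "step_arm", "data": {
  "moves": [
    {"rx": 0,"ry": 0,"rz": 0,"dx": 0,"dy": 0,"dz": 0.8,"gripper": -1},
    {"rx": 0,"ry": 0,"rz": 0,"dx": 0,"dy": 0,"dz": 0,"gripper": -1}
  ]
}}

```text
clock: 8.78
tcp_pos: [0.468, -0.1839, 0.0905]
orientation: [-3.098, -0.523, 0.0]
contact_force: [0.3, -0.3, -0.2]
grip_width: -0.0001
gripper_force: 0.0
```

>>> {"op": "step_arm", "data": {
  "moves": [
    {"rx": 0,"ry": 0,"rz": 0,"dx": 0,"dy": 0,"dz": 0.8,"gripper": -1},
    {"rx": 0,"ry": 0,"rz": 0,"dx": 0,"dy": 0,"dz": 0,"gripper": -1}
  ]
}}

```text
clock: 9.02
tcp_pos: [0.468, -0.1839, 0.0897]
orientation: [-3.098, -0.523, 0.0]
contact_force: [0.2, -0.3, -0.1]
grip_width: 0.0002
gripper_force: 0.0
```

>>> {"op": "step_arm", "data": {
  "moves": [
    {"rx": 0,"ry": 0,"rz": 0,"dx": 0,"dy": 0,"dz": 0.8,"gripper": -1},
    {"rx": 0,"ry": 0,"rz": 0,"dx": 0,"dy": 0,"dz": 0,"gripper": -1}
  ]
}}

```text
clock: 9.28
tcp_pos: [0.468, -0.1839, 0.0889]
orientation: [-3.098, -0.523, 0.0]
contact_force: [0.4, 0.2, -0.5]
grip_width: -0.0
gripper_force: 0.0
```

>>> {"op": "step_arm", "data": {
  "moves": [
    {"rx": 0,"ry": 0,"rz": 0,"dx": 0,"dy": 0,"dz": 0.8,"gripper": -1},
    {"rx": 0,"ry": 0,"rz": 0,"dx": 0,"dy": 0,"dz": 0,"gripper": -1}
  ]
}}

```text
clock: 9.52
tcp_pos: [0.468, -0.1839, 0.0881]
orientation: [-3.098, -0.523, 0.0]
contact_force: [0.5, -0.4, 0.4]
grip_width: 0.0003
gripper_force: 0.0
```

>>> {"op": "step_arm", "data": {
  "moves": [
    {"rx": 0,"ry": 0,"rz": 0,"dx": 0,"dy": 0,"dz": 0.8,"gripper": -1},
    {"rx": 0,"ry": 0,"rz": 0,"dx": 0,"dy": 0,"dz": 0,"gripper": -1}
  ]
}}

```text
clock: 9.78
tcp_pos: [0.468, -0.1839, 0.0873]
orientation: [-3.098, -0.523, 0.0]
contact_force: [0.2, -1.1, 0.0]
grip_width: -0.0001
gripper_force: 0.0
```

>>> {"op": "step_arm", "data": {
  "moves": [
    {"rx": 0,"ry": 0,"rz": 0,"dx": 0,"dy": 0,"dz": 0.8,"gripper": -1},
    {"rx": 0,"ry": 0,"rz": 0,"dx": 0,"dy": 0,"dz": 0,"gripper": -1}
  ]
}}

```text
clock: 10.02
tcp_pos: [0.468, -0.1839, 0.0865]
orientation: [-3.098, -0.523, 0.0]
contact_force: [0.2, -0.5, 0.5]
grip_width: -0.0002
gripper_force: 0.0
```

>>> {"op": "step_arm", "data": {
  "moves": [
    {"rx": 0,"ry": 0,"rz": 0,"dx": 0,"dy": 0,"dz": 0.8,"gripper": -1},
    {"rx": 0,"ry": 0,"rz": 0,"dx": 0,"dy": 0,"dz": 0,"gripper": -1}
  ]
}}

```text
clock: 10.28
tcp_pos: [0.468, -0.1839, 0.0857]
orientation: [-3.098, -0.523, 0.0]
contact_force: [-0.6, 0.9, 0.5]
grip_width: -0.0
gripper_force: 0.0
```

Run:
```python
from h import *
p=r.get_obs()["tcp_pos"]
out=[]
for n in("scene","top"):
    im=r.grab_frame(n); cv2.imwrite(f"pics/{n}2.png",im)
    print(n,proj(n,[p,p-[0,0,.01],p-[0,0,.022]]).round(1).tolist())
    c=(265,180) if n=="scene" else (350,255)
    out.append(cv2.resize(im[c[1]-40:c[1]+40,c[0]-26:c[0]+27],(397,600),interpolation=cv2.INTER_CUBIC)); print("origin",c[0]-26,c[1]-40,"x7.5")
cv2.imwrite("pics/c2.png",np.hstack(out))
```

```text
scene [[265.0, 182.6], [265.1, 184.8], [265.2, 187.3]]
origin 239 140 x7.5
top [[351.5, 256.9], [351.0, 257.2], [350.5, 257.6]]
origin 324 215 x7.5
```

View pics/c2.png

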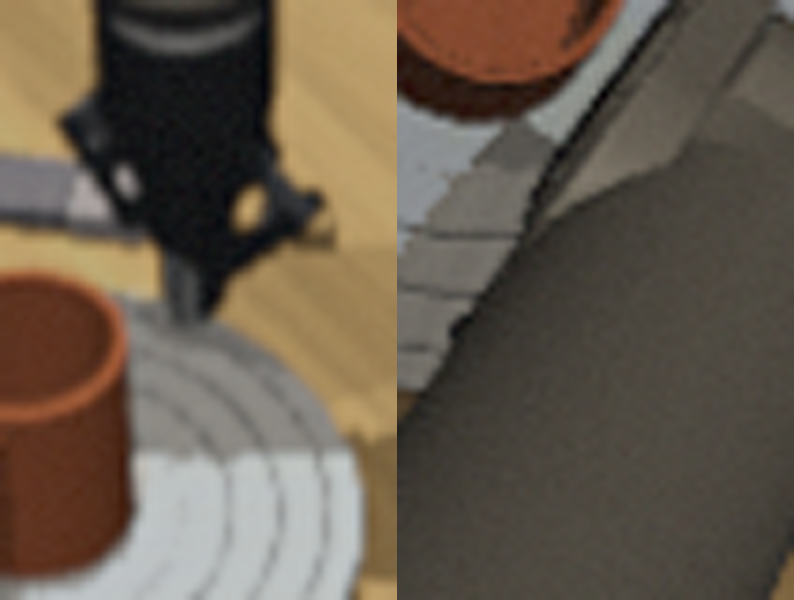

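The left half shows the shut tips at about raw px (264,183), which is still several mm above the wheel surface. I'll keep lowering in small steps.

>>> {"op": "step_arm", "data": {
  "moves": [
    {"rx": 0,"ry": 0,"rz": 0,"dx": 0,"dy": 0,"dz": 1,"gripper": -1},
    {"rx": 0,"ry": 0,"rz": 0,"dx": 0,"dy": 0,"dz": 0,"gripper": -1}
  ]
}}

```text
clock: 10.62
tcp_pos: [0.468, -0.1839, 0.0847]
orientation: [-3.098, -0.523, 0.0]
contact_force: [-0.7, 0.4, -0.8]
grip_width: -0.0003
gripper_force: 0.0
```

>>> {"op": "step_arm", "data": {
  "moves": [
    {"rx": 0,"ry": 0,"rz": 0,"dx": 0,"dy": 0,"dz": 1,"gripper": -1},
    {"rx": 0,"ry": 0,"rz": 0,"dx": 0,"dy": 0,"dz": 0,"gripper": -1}
  ]
}}

```text
clock: 10.88
tcp_pos: [0.468, -0.1839, 0.0837]
orientation: [-3.098, -0.523, 0.0]
contact_force: [-0.6, -0.8, 0.6]
grip_width: -0.0003
gripper_force: 0.0
```

>>> {"op": "step_arm", "data": {
  "moves": [
    {"rx": 0,"ry": 0,"rz": 0,"dx": 0,"dy": 0,"dz": 1,"gripper": -1},
    {"rx": 0,"ry": 0,"rz": 0,"dx": 0,"dy": 0,"dz": 0,"gripper": -1}
  ]
}}

```text
clock: 11.12
tcp_pos: [0.4679, -0.1839, 0.0827]
orientation: [-3.098, -0.523, 0.0]
contact_force: [0.9, -1.0, 0.2]
grip_width: 0.0
gripper_force: 0.0
```

>>> {"op": "step_arm", "data": {
  "moves": [
    {"rx": 0,"ry": 0,"rz": 0,"dx": 0,"dy": 0,"dz": 1,"gripper": -1},
    {"rx": 0,"ry": 0,"rz": 0,"dx": 0,"dy": 0,"dz": 0,"gripper": -1}
  ]
}}

```text
clock: 11.38
tcp_pos: [0.468, -0.1839, 0.0817]
orientation: [-3.098, -0.523, 0.0]
contact_force: [0.7, -0.3, -0.4]
grip_width: -0.0001
gripper_force: 0.0
```

>>> {"op": "step_arm", "data": {
  "moves": [
    {"rx": 0,"ry": 0,"rz": 0,"dx": 0,"dy": 0,"dz": 0.8,"gripper": -1},
    {"rx": 0,"ry": 0,"rz": 0,"dx": 0,"dy": 0,"dz": 0,"gripper": -1}
  ]
}}

```text
clock: 11.62
tcp_pos: [0.468, -0.1839, 0.0809]
orientation: [-3.098, -0.523, 0.0]
contact_force: [0.2, 0.2, 0.6]
grip_width: -0.0
gripper_force: 0.0
```

>>> {"op": "step_arm", "data": {
  "moves": [
    {"rx": 0,"ry": 0,"rz": 0,"dx": 0,"dy": 0,"dz": 0.8,"gripper": -1},
    {"rx": 0,"ry": 0,"rz": 0,"dx": 0,"dy": 0,"dz": 0,"gripper": -1}
  ]
}}

```text
clock: 11.88
tcp_pos: [0.468, -0.184, 0.0801]
orientation: [-3.098, -0.523, 0.0]
contact_force: [-0.1, 0.1, 0.7]
grip_width: -0.0001
gripper_force: 0.0
```

>>> {"op": "step_arm", "data": {
  "moves": [
    {"rx": 0,"ry": 0,"rz": 0,"dx": 0,"dy": 0,"dz": 0.8,"gripper": -1},
    {"rx": 0,"ry": 0,"rz": 0,"dx": 0,"dy": 0,"dz": 0,"gripper": -1}
  ]
}}

```text
clock: 12.12
tcp_pos: [0.468, -0.1839, 0.0793]
orientation: [-3.098, -0.523, 0.0]
contact_force: [-0.6, -0.3, -0.4]
grip_width: -0.0001
gripper_force: 0.0
```

>>> {"op": "step_arm", "data": {
  "moves": [
    {"rx": 0,"ry": 0,"rz": 0,"dx": 0,"dy": 0,"dz": 0.8,"gripper": -1},
    {"rx": 0,"ry": 0,"rz": 0,"dx": 0,"dy": 0,"dz": 0,"gripper": -1}
  ]
}}

```text
clock: 12.38
tcp_pos: [0.468, -0.1839, 0.0785]
orientation: [-3.098, -0.523, 0.0]
contact_force: [-0.1, -0.0, -0.2]
grip_width: 0.0001
gripper_force: 0.0
```

>>> {"op": "step_arm", "data": {
  "moves": [
    {"rx": 0,"ry": 0,"rz": 0,"dx": 0,"dy": 0,"dz": 0.7,"gripper": -1},
    {"rx": 0,"ry": 0,"rz": 0,"dx": 0,"dy": 0,"dz": 0,"gripper": -1}
  ]
}}

```text
clock: 12.62
tcp_pos: [0.468, -0.1839, 0.0779]
orientation: [-3.098, -0.523, 0.0]
contact_force: [0.6, -0.5, 0.1]
grip_width: 0.0
gripper_force: 0.0
```

>>> {"op": "step_arm", "data": {
  "moves": [
    {"rx": 0,"ry": 0,"rz": 0,"dx": 0,"dy": 0,"dz": 0.7,"gripper": -1},
    {"rx": 0,"ry": 0,"rz": 0,"dx": 0,"dy": 0,"dz": 0,"gripper": -1}
  ]
}}

```text
clock: 12.88
tcp_pos: [0.468, -0.1839, 0.0771]
orientation: [-3.098, -0.523, 0.0]
contact_force: [0.3, -0.1, 0.4]
grip_width: -0.0002
gripper_force: 0.0
```

>>> {"op": "step_arm", "data": {
  "moves": [
    {"rx": 0,"ry": 0,"rz": 0,"dx": 0,"dy": 0,"dz": 0.7,"gripper": -1},
    {"rx": 0,"ry": 0,"rz": 0,"dx": 0,"dy": 0,"dz": 0,"gripper": -1}
  ]
}}

```text
clock: 13.12
tcp_pos: [0.468, -0.1839, 0.0764]
orientation: [-3.098, -0.523, 0.0]
contact_force: [0.1, 0.0, 0.2]
grip_width: 0.0001
gripper_force: 0.0
```

Run:
```python
from h import *
st()
im=r.grab_frame("scene"); p=r.get_obs()["tcp_pos"]; print(proj("scene",[p,p-[0,0,.022]]))
cv2.imwrite("pics/c3.png",cv2.resize(im[140:220,225:305],(600,600),interpolation=cv2.INTER_CUBIC))
```

```text
t 13.125 p [ 0.468  -0.1839  0.0764] phi 199.4 r 0.1212 ybear -70.8 z [-0.  0. -1.] F [0.14 0.01 0.25] j [-0.24  0.47  0.62  2.12 -0.44  0.68 -0.56]
[[265.07079183 184.64073996]
 [265.22769069 189.28995331]]
```

View pics/c3.png

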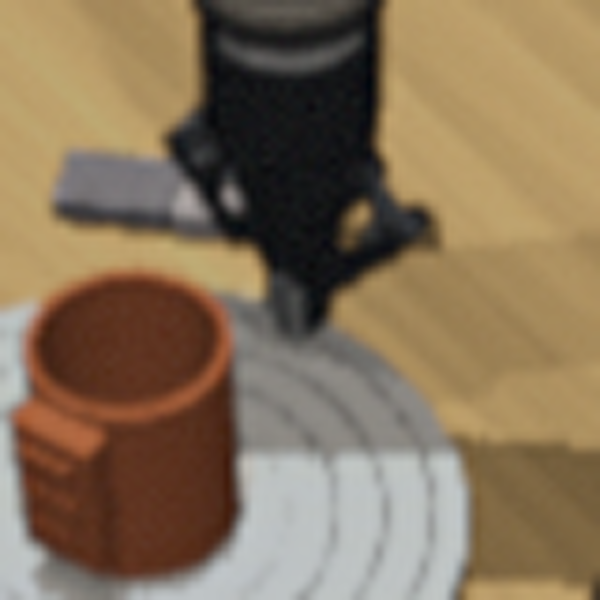

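The tip is now at raw px (264.6,185), and the wheel surface beneath it should be at about (265,185.4), so contact is close.

>>> {"op": "step_arm", "data": {
  "moves": [
    {"rx": 0,"ry": 0,"rz": 0,"dx": 0,"dy": 0,"dz": 0.6,"gripper": -1},
    {"rx": 0,"ry": 0,"rz": 0,"dx": 0,"dy": 0,"dz": 0,"gripper": -1}
  ]
}}

```text
clock: 13.42
tcp_pos: [0.468, -0.1839, 0.0758]
orientation: [-3.098, -0.523, 0.0]
contact_force: [0.9, -0.2, 0.2]
grip_width: -0.0001
gripper_force: 0.0
```

>>> {"op": "step_arm", "data": {
  "moves": [
    {"rx": 0,"ry": 0,"rz": 0,"dx": 0,"dy": 0,"dz": 0.6,"gripper": -1},
    {"rx": 0,"ry": 0,"rz": 0,"dx": 0,"dy": 0,"dz": 0,"gripper": -1}
  ]
}}

```text
clock: 13.68
tcp_pos: [0.468, -0.1839, 0.0752]
orientation: [-3.098, -0.523, 0.0]
contact_force: [0.2, 0.2, -0.4]
grip_width: -0.0001
gripper_force: 0.0
```

>>> {"op": "step_arm", "data": {
  "moves": [
    {"rx": 0,"ry": 0,"rz": 0,"dx": 0,"dy": 0,"dz": 0.6,"gripper": -1},
    {"rx": 0,"ry": 0,"rz": 0,"dx": 0,"dy": 0,"dz": 0,"gripper": -1}
  ]
}}

```text
clock: 13.92
tcp_pos: [0.468, -0.1839, 0.0747]
orientation: [-3.098, -0.523, 0.0]
contact_force: [0.4, -0.5, 0.1]
grip_width: 0.0
gripper_force: 0.0
```

>>> {"op": "step_arm", "data": {
  "moves": [
    {"rx": 0,"ry": 0,"rz": 0,"dx": 0,"dy": 0,"dz": 0.6,"gripper": -1},
    {"rx": 0,"ry": 0,"rz": 0,"dx": 0,"dy": 0,"dz": 0,"gripper": -1}
  ]
}}

```text
clock: 14.18
tcp_pos: [0.4679, -0.1839, 0.074]
orientation: [-3.098, -0.523, 0.0]
contact_force: [-0.5, 0.4, -0.6]
grip_width: 0.0001
gripper_force: 0.0
```

>>> {"op": "step_arm", "data": {
  "moves": [
    {"rx": 0,"ry": 0,"rz": 0,"dx": 0,"dy": 0,"dz": 0.6,"gripper": -1},
    {"rx": 0,"ry": 0,"rz": 0,"dx": 0,"dy": 0,"dz": 0,"gripper": -1}
  ]
}}

```text
clock: 14.42
tcp_pos: [0.468, -0.1839, 0.0734]
orientation: [-3.098, -0.523, 0.0]
contact_force: [-0.4, 0.9, 0.4]
grip_width: -0.0001
gripper_force: 0.0
```

>>> {"op": "step_arm", "data": {
  "moves": [
    {"rx": 0,"ry": 0,"rz": 0,"dx": 0,"dy": 0,"dz": 0.6,"gripper": -1},
    {"rx": 0,"ry": 0,"rz": 0,"dx": 0,"dy": 0,"dz": 0,"gripper": -1}
  ]
}}

```text
clock: 14.68
tcp_pos: [0.468, -0.1839, 0.0728]
orientation: [-3.098, -0.523, 0.0]
contact_force: [-0.5, 0.6, 0.1]
grip_width: 0.0002
gripper_force: 0.0
```

>>> {"op": "step_arm", "data": {
  "moves": [
    {"rx": 0,"ry": 0,"rz": 0,"dx": 0,"dy": 0,"dz": 0.6,"gripper": -1},
    {"rx": 0,"ry": 0,"rz": 0,"dx": 0,"dy": 0,"dz": 0,"gripper": -1}
  ]
}}

```text
clock: 14.92
tcp_pos: [0.468, -0.1839, 0.0723]
orientation: [-3.098, -0.523, 0.0]
contact_force: [-0.6, -0.5, -0.7]
grip_width: 0.0
gripper_force: 0.0
```

>>> {"op": "step_arm", "data": {
  "moves": [
    {"rx": 0,"ry": 0,"rz": 0,"dx": 0,"dy": 0,"dz": 0.6,"gripper": -1},
    {"rx": 0,"ry": 0,"rz": 0,"dx": 0,"dy": 0,"dz": 0,"gripper": -1}
  ]
}}

```text
clock: 15.18
tcp_pos: [0.468, -0.1839, 0.0716]
orientation: [-3.098, -0.523, 0.0]
contact_force: [-0.2, -0.1, -0.1]
grip_width: 0.0002
gripper_force: 0.0
```

>>> {"op": "step_arm", "data": {
  "moves": [
    {"rx": 0,"ry": 0,"rz": 0,"dx": 0,"dy": 0,"dz": 0.6,"gripper": -1},
    {"rx": 0,"ry": 0,"rz": 0,"dx": 0,"dy": 0,"dz": 0,"gripper": -1}
  ]
}}

```text
clock: 15.42
tcp_pos: [0.468, -0.1839, 0.071]
orientation: [-3.098, -0.523, 0.0]
contact_force: [-0.1, 0.5, -0.5]
grip_width: 0.0
gripper_force: 0.0
```

>>> {"op": "step_arm", "data": {
  "moves": [
    {"rx": 0,"ry": 0,"rz": 0,"dx": 0,"dy": 0,"dz": 0.6,"gripper": -1},
    {"rx": 0,"ry": 0,"rz": 0,"dx": 0,"dy": 0,"dz": 0,"gripper": -1}
  ]
}}

```text
clock: 15.68
tcp_pos: [0.468, -0.1839, 0.0704]
orientation: [-3.098, -0.523, 0.0]
contact_force: [0.3, -0.9, -0.7]
grip_width: -0.0001
gripper_force: 0.0
```

>>> {"op": "step_arm", "data": {
  "moves": [
    {"rx": 0,"ry": 0,"rz": 0,"dx": 0,"dy": 0,"dz": 0.6,"gripper": -1},
    {"rx": 0,"ry": 0,"rz": 0,"dx": 0,"dy": 0,"dz": 0,"gripper": -1}
  ]
}}

```text
clock: 15.92
tcp_pos: [0.468, -0.1839, 0.0698]
orientation: [-3.098, -0.523, 0.0]
contact_force: [-0.3, 0.2, 0.9]
grip_width: -0.0001
gripper_force: 0.0
```

>>> {"op": "step_arm", "data": {
  "moves": [
    {"rx": 0,"ry": 0,"rz": 0,"dx": 0,"dy": 0,"dz": 0.6,"gripper": -1},
    {"rx": 0,"ry": 0,"rz": 0,"dx": 0,"dy": 0,"dz": 0,"gripper": -1}
  ]
}}

```text
clock: 16.18
tcp_pos: [0.468, -0.1839, 0.0692]
orientation: [-3.098, -0.523, 0.0]
contact_force: [0.1, 0.5, 0.0]
grip_width: 0.0001
gripper_force: 0.0
```

Run:
```python
from h import *
st()
im=r.grab_frame("scene"); p=r.get_obs()["tcp_pos"]; print(proj("scene",[p,p-[0,0,.022]]))
for v in(186,187):
  q=ray("scene",[(264.6,v)],.073)[0];print(q,np.hypot(*(q[:2]-W)))
crop=im[160:210,235:300]
a=cv2.resize(crop,(780,600),interpolation=cv2.INTER_CUBIC)
cv2.imwrite("pics/c4.png",a)
```

```text
t 16.175 p [ 0.468  -0.1839  0.0692] phi 199.4 r 0.1212 ybear -70.8 z [-0.  0. -1.] F [0.13 0.53 0.  ] j [-0.24  0.48  0.61  2.12 -0.45  0.66 -0.55]
[[265.13712135 186.18182512]
 [265.29269582 190.79474257]]
[ 0.47099783 -0.18262399  0.073     ] 0.11791204419552488
[ 0.47369306 -0.17889404  0.073     ] 0.11416692625254095
```

View pics/c4.png

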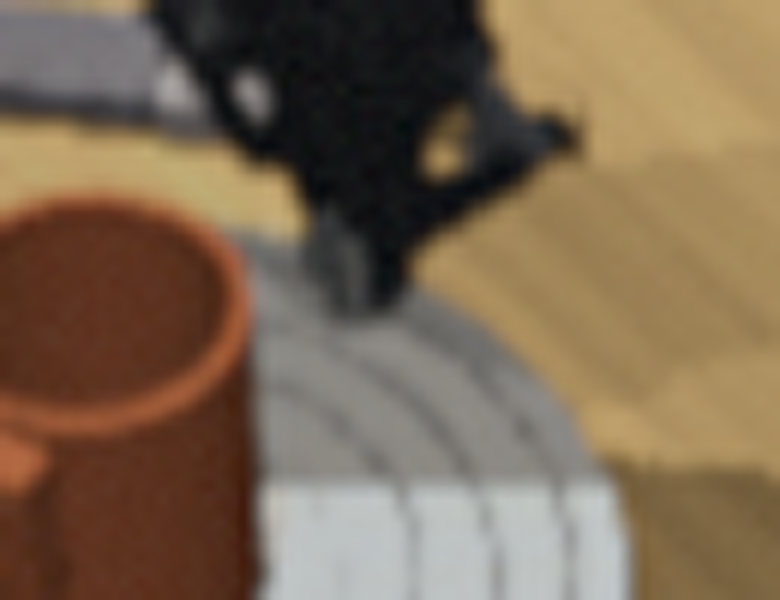

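The tip's bottom edge is at raw px (265,186.2). That is the camera-side edge of the 22 mm wide pad, so the tip centre is still some mm above the wheel. I'll continue lowering.

>>> {"op": "step_arm", "data": {
  "moves": [
    {"rx": 0,"ry": 0,"rz": 0,"dx": 0,"dy": 0,"dz": 0.8,"gripper": -1},
    {"rx": 0,"ry": 0,"rz": 0,"dx": 0,"dy": 0,"dz": 0,"gripper": -1}
  ]
}}

```text
clock: 16.48
tcp_pos: [0.4681, -0.1839, 0.0685]
orientation: [-3.098, -0.523, -0.0]
contact_force: [0.6, -0.1, 0.2]
grip_width: -0.0003
gripper_force: 0.2
```

>>> {"op": "step_arm", "data": {
  "moves": [
    {"rx": 0,"ry": 0,"rz": 0,"dx": 0,"dy": 0,"dz": 0.8,"gripper": -1},
    {"rx": 0,"ry": 0,"rz": 0,"dx": 0,"dy": 0,"dz": 0,"gripper": -1}
  ]
}}

```text
clock: 16.73
tcp_pos: [0.4683, -0.1843, 0.0683]
orientation: [3.098, 0.522, 0.001]
contact_force: [-1.4, 0.2, 9.4]
grip_width: 0.0002
gripper_force: 4.4
```

>>> {"op": "step_arm", "data": {
  "moves": [
    {"rx": 0,"ry": 0,"rz": 0,"dx": 0,"dy": 0,"dz": 0.8,"gripper": -1},
    {"rx": 0,"ry": 0,"rz": 0,"dx": 0,"dy": 0,"dz": 0,"gripper": -1}
  ]
}}

```text
clock: 16.98
tcp_pos: [0.4685, -0.185, 0.0683]
orientation: [3.097, 0.522, 0.002]
contact_force: [-3.8, -0.3, 17.3]
grip_width: 0.0001
gripper_force: 8.5
```

>>> {"op": "step_arm", "data": {
  "moves": [
    {"rx": 0,"ry": 0,"rz": 0,"dx": 0,"dy": 0,"dz": 0.8,"gripper": -1},
    {"rx": 0,"ry": 0,"rz": 0,"dx": 0,"dy": 0,"dz": 0,"gripper": -1}
  ]
}}

```text
clock: 17.23
tcp_pos: [0.4687, -0.1857, 0.0682]
orientation: [3.097, 0.521, 0.004]
contact_force: [-5.7, -0.7, 26.0]
grip_width: 0.0002
gripper_force: 12.7
```

>>> {"op": "step_arm", "data": {
  "moves": [
    {"rx": 0,"ry": 0,"rz": 0,"dx": 0,"dy": 0,"dz": 0.8,"gripper": -1},
    {"rx": 0,"ry": 0,"rz": 0,"dx": 0,"dy": 0,"dz": 0,"gripper": -1}
  ]
}}

```text
clock: 17.48
tcp_pos: [0.4691, -0.1864, 0.0681]
orientation: [3.097, 0.52, 0.005]
contact_force: [-8.8, -1.3, 33.5]
grip_width: 0.0001
gripper_force: 16.9
```

>>> {"op": "step_arm", "data": {
  "moves": [
    {"rx": 0,"ry": 0,"rz": 0,"dx": 0,"dy": 0,"dz": -2.4,"gripper": -1},
    {"rx": 0,"ry": 0,"rz": 0,"dx": 0,"dy": 0,"dz": 0,"gripper": -1}
  ]
}}

```text
clock: 17.73
tcp_pos: [0.4685, -0.1844, 0.0683]
orientation: [3.097, 0.522, 0.002]
contact_force: [-1.5, 0.0, 11.7]
grip_width: -0.0
gripper_force: 5.7
```

```bash
python3 -c "from h import *; st()"
```

```text
t 17.725 p [ 0.4685 -0.1844  0.0683] phi 199.7 r 0.1209 ybear -70.9 z [ 0.001 -0.    -1.   ] F [-1.510e+00  1.000e-02  1.172e+01] j [-0.23  0.49  0.61  2.12 -0.45  0.66 -0.55]
```

>>> {"op": "step_arm", "data": {
  "moves": [
    {"rx": 0,"ry": 0,"rz": -1,"dx": 0,"dy": 2.1,"dz": 0,"gripper": -1},
    {"rx": 0,"ry": 0,"rz": -2,"dx": 0.1,"dy": 4.2,"dz": 0,"gripper": -1},
    {"rx": 0,"ry": 0,"rz": -3,"dx": 0.2,"dy": 6.3,"dz": 0,"gripper": -1},
    {"rx": 0,"ry": 0,"rz": -3,"dx": 0.2,"dy": 6.3,"dz": 0,"gripper": -1},
    {"rx": 0,"ry": 0,"rz": -2,"dx": 0.1,"dy": 4.2,"dz": 0,"gripper": -1},
    {"rx": 0,"ry": 0,"rz": -1,"dx": 0,"dy": 2.1,"dz": 0,"gripper": -1}
  ]
}}

```text
clock: 18.48
tcp_pos: [0.4794, -0.2072, 0.0684]
orientation: [3.026, 0.844, 0.002]
contact_force: [-2.2, 0.1, 12.4]
grip_width: -0.0002
gripper_force: 5.7
```

```bash
cat >> h.py <<'E'
def vase():
    im=r.grab_frame("top"); h=cv2.cvtColor(im,cv2.COLOR_BGR2HSV)
    a=np.zeros(h.shape[:2],np.uint8); m=((h[...,0]<14)&(h[...,1]>130)&(h[...,2]>60)).astype(np.uint8)*255
    a[175:245,300:375]=m[175:245,300:375]
    c=max(cv2.findContours(a,0,1)[0],key=cv2.contourArea).reshape(-1,2)
    return im,c
E
python3 - <<'E'
from h import *
st(); im,c=vase()
cv2.imwrite("pics/t5.png",im); cv2.imwrite("pics/c5.png",cv2.resize(im[170:260,280:400],(800,600),interpolation=cv2.INTER_CUBIC))
E
```

```text
t 18.475 p [ 0.4794 -0.2072  0.0684] phi 211.7 r 0.1210 ybear -58.8 z [ 0.001 -0.    -1.   ] F [-2.21  0.1  12.42] j [-0.14  0.5   0.55  2.08 -0.41  0.67 -0.35]
```

View pics/c5.png

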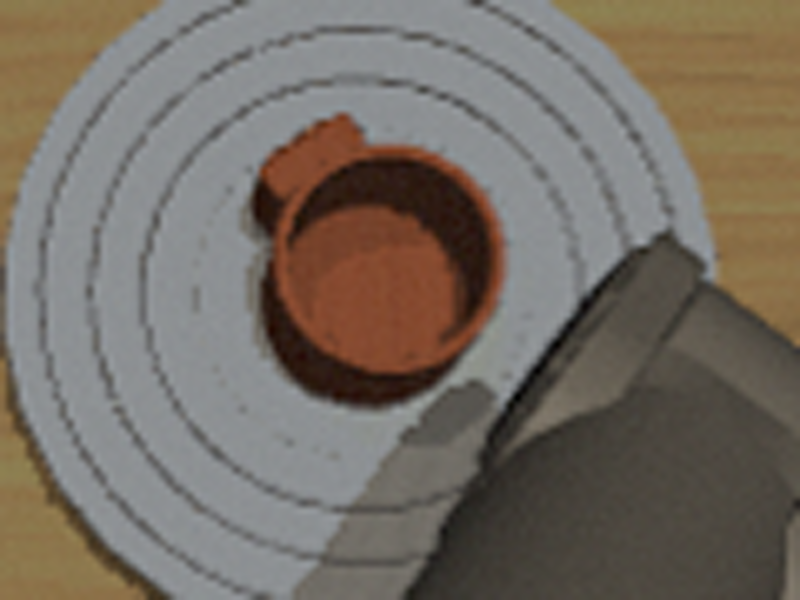

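The panel's outer top edge runs from crop (258,165) to (345,115), which puts the panel at about 30°. The wheel follows the finger without slip, and about 82° remain.

>>> {"op": "step_arm", "data": {
  "moves": [
    {"rx": 0,"ry": 0,"rz": -1,"dx": 0,"dy": 2.1,"dz": 0,"gripper": -1},
    {"rx": 0,"ry": 0,"rz": -2,"dx": 0.1,"dy": 4.2,"dz": 0,"gripper": -1},
    {"rx": 0,"ry": 0,"rz": -3,"dx": 0.2,"dy": 6.3,"dz": 0,"gripper": -1},
    {"rx": 0,"ry": 0,"rz": -4,"dx": 0.3,"dy": 8.4,"dz": 0,"gripper": -1},
    {"rx": 0,"ry": 0,"rz": -4,"dx": 0.3,"dy": 8.4,"dz": 0,"gripper": -1},
    {"rx": 0,"ry": 0,"rz": -4,"dx": 0.3,"dy": 8.4,"dz": 0,"gripper": -1},
    {"rx": 0,"ry": 0,"rz": -4,"dx": 0.3,"dy": 8.4,"dz": 0,"gripper": -1},
    {"rx": 0,"ry": 0,"rz": -4,"dx": 0.3,"dy": 8.4,"dz": 0,"gripper": -1},
    {"rx": 0,"ry": 0,"rz": -4,"dx": 0.3,"dy": 8.4,"dz": 0,"gripper": -1},
    {"rx": 0,"ry": 0,"rz": -3,"dx": 0.2,"dy": 6.3,"dz": 0,"gripper": -1},
    {"rx": 0,"ry": 0,"rz": -2,"dx": 0.1,"dy": 4.2,"dz": 0,"gripper": -1},
    {"rx": 0,"ry": 0,"rz": -1,"dx": 0,"dy": 2.1,"dz": 0,"gripper": -1}
  ]
}}

```text
clock: 20.02
tcp_pos: [0.5359, -0.2559, 0.0684]
orientation: [2.616, 1.738, 0.001]
contact_force: [-0.9, 0.2, 8.4]
grip_width: 0.0003
gripper_force: 4.5
```

```bash
python3 -c "from h import *; st()"
```

```text
t 20.025 p [ 0.5359 -0.2559  0.0684] phi 247.5 r 0.1214 ybear -22.8 z [ 0.001 -0.001 -1.   ] F [-0.95  0.16  8.44] j [ 0.06  0.56  0.37  1.9  -0.29  0.73  0.2 ]
```

>>> {"op": "step_arm", "data": {
  "moves": [
    {"rx": 0,"ry": 0,"rz": -1,"dx": 0,"dy": 2.1,"dz": 0.2,"gripper": -1},
    {"rx": 0,"ry": 0,"rz": -2,"dx": 0.1,"dy": 4.2,"dz": 0,"gripper": -1},
    {"rx": 0,"ry": 0,"rz": -3,"dx": 0.2,"dy": 6.3,"dz": 0,"gripper": -1},
    {"rx": 0,"ry": 0,"rz": -4,"dx": 0.3,"dy": 8.4,"dz": 0,"gripper": -1},
    {"rx": 0,"ry": 0,"rz": -4,"dx": 0.3,"dy": 8.4,"dz": 0,"gripper": -1},
    {"rx": 0,"ry": 0,"rz": -4,"dx": 0.3,"dy": 8.4,"dz": 0,"gripper": -1},
    {"rx": 0,"ry": 0,"rz": -4,"dx": 0.3,"dy": 8.4,"dz": 0,"gripper": -1},
    {"rx": 0,"ry": 0,"rz": -4,"dx": 0.3,"dy": 8.4,"dz": 0,"gripper": -1},
    {"rx": 0,"ry": 0,"rz": -4,"dx": 0.3,"dy": 8.4,"dz": 0,"gripper": -1},
    {"rx": 0,"ry": 0,"rz": -4,"dx": 0.3,"dy": 8.4,"dz": 0,"gripper": -1},
    {"rx": 0,"ry": 0,"rz": -3,"dx": 0.2,"dy": 6.3,"dz": 0,"gripper": -1},
    {"rx": 0,"ry": 0,"rz": -2,"dx": 0.1,"dy": 4.2,"dz": 0,"gripper": -1},
    {"rx": 0,"ry": 0,"rz": -1,"dx": 0,"dy": 2.1,"dz": 0,"gripper": -1},
    {"rx": 0,"ry": 0,"rz": 0,"dx": 0,"dy": 0,"dz": 0,"gripper": -1}
  ]
}}

```text
clock: 21.78
tcp_pos: [0.6187, -0.26, 0.0684]
orientation: [1.863, 2.526, 0.001]
contact_force: [1.6, -1.7, 8.4]
grip_width: -0.0002
gripper_force: 3.5
```

Run:
```python
from h import *
st(); im,c=vase(); cv2.imwrite("pics/t6.png",im)
cv2.imwrite("pics/c6.png",cv2.resize(im[175:250,290:390],(800,600),interpolation=cv2.INTER_CUBIC))
```

```text
t 21.775 p [ 0.6187 -0.26    0.0684] phi 287.4 r 0.1218 ybear 17.2 z [ 0.003 -0.001 -1.   ] F [ 1.64 -1.66  8.45] j [ 0.17  0.64  0.19  1.7  -0.15  0.82  0.73]
```

View pics/c6.png

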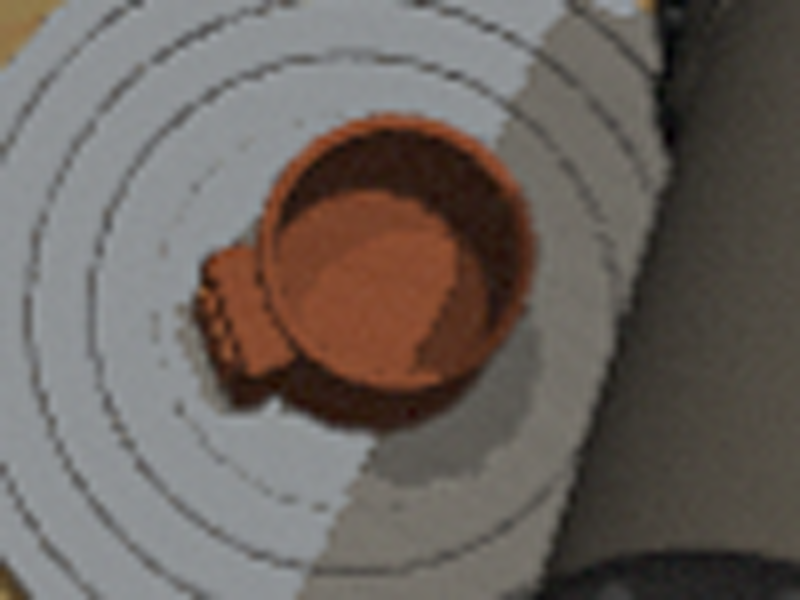

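Run:
```python
from h import *
s=r.grab_frame("scene"); cv2.imwrite("pics/s6.png",s)
T=[(cv2.imread("pics/top0.png"),315,183),(cv2.imread("pics/t6.png"),310,200),(cv2.imread("pics/scene0.png"),222,178),(s,222,178)]
V=ray("scene",[(242,183)],.175); print(V)
out=[]
for im,x,y in T:
    w,h=(32,24) if im is not s and im.shape else (32,24)
    if (x,y)==(222,178): w,h=48,36
    c=im[y:y+h,x:x+w].astype(float); c=np.clip(c*(2.2 if w==32 else 1.6),0,255).astype(np.uint8)
    out.append(cv2.resize(c,(400,300),interpolation=cv2.INTER_LANCZOS4))
cv2.imwrite("pics/c7.png",np.vstack([np.hstack(out[:2]),np.hstack(out[2:])]))
```

```text
[[ 0.57394959 -0.15053969  0.175     ]]
```

View pics/c7.png

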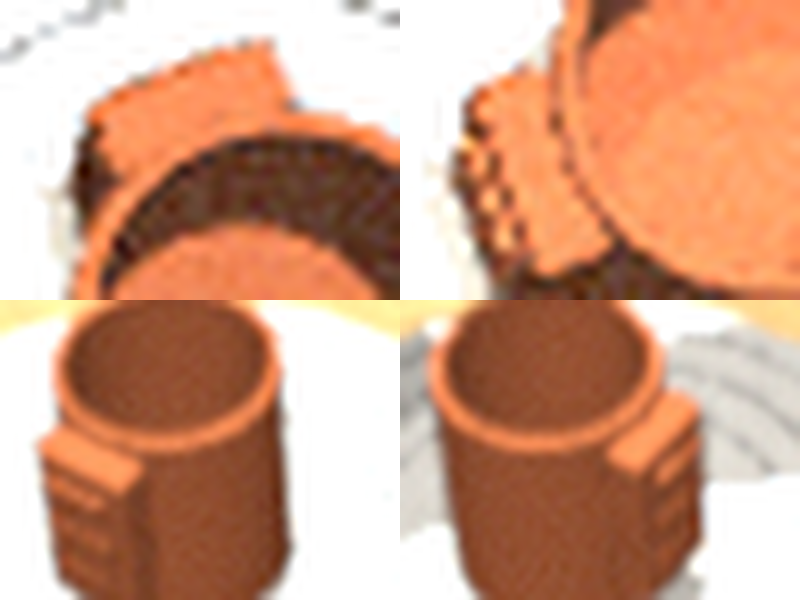

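The top tiles show the panel's outer top edge from tile (90,105) to (272,42) at the start, and from (72,95) to (145,272) now. In the scene tiles it ran (42,145)–(128,192) at the start and runs (295,100)–(250,172) now.

Run:
```python
from h import *
def ang(n,x,y,s,L):
    px=[((u+.5)/s-.5+x,(v+.5)/s-.5+y) for u,v in L]; P=ray(n,px,.169)[:,:2]; e=P[1]-P[0]
    a=np.degrees(np.arctan2(-e[0],e[1])); print(n,"normal",round(a,1),round(a+180,1),"w",np.linalg.norm(e).round(4),P.mean(0).round(4)); return P.mean(0)
ang("top",315,183,12.5,[(90,105),(272,42)]); ang("top",310,200,12.5,[(72,95),(145,272)])
ang("scene",222,178,8.333,[(42,145),(128,192)]); ang("scene",222,178,8.333,[(295,100),(250,172)])
for f in("top0","t6"):
    im=cv2.imread(f"pics/{f}.png");h=cv2.cvtColor(im,cv2.COLOR_BGR2HSV)
    m=((h[...,0]<14)&(h[...,1]>120)&(h[...,2]>75)).astype(np.uint8)*255
    a=np.zeros_like(m);a[175:245,300:375]=m[175:245,300:375]
    c=max(cv2.findContours(a,0,1)[0],key=cv2.contourArea).reshape(-1,2)
    P=ray("top",c,.175)[:,:2]
    # rim circle: robust fit
    ctr=P.mean(0)
    for _ in range(30):
        d=np.hypot(*(P-ctr).T); k=abs(d-.042)<.004
        A=np.c_[2*P[k],np.ones(k.sum())]; s=np.linalg.lstsq(A,(P[k]**2).sum(1),rcond=None)[0]; ctr=s[:2]
    print(f,"rim ctr",ctr,"rad",np.sqrt(s[2]+ctr@ctr),k.sum(),"off",ctr-W)
    Q=ray("top",c,.169)[:,:2]-ctr; d=np.hypot(*Q.T); far=Q[d>.050]
    print("far pts mean bearing",np.degrees(np.arctan2(*far.mean(0)[::-1])), len(far))
```

```text
top normal -161.9 18.1 w 0.0374 [ 0.6279 -0.1268]
top normal 110.4 290.4 w 0.0369 [ 0.5655 -0.0987]
scene normal 17.7 197.7 w 0.0387 [ 0.6283 -0.1236]
scene normal -59.7 120.3 w 0.0376 [ 0.5672 -0.0969]
top0 rim ctr [ 0.57757746 -0.14443831] rad 0.04019111560158859 86 off [-0.00472254 -0.00073831]
far pts mean bearing 19.74681744000199 17
t6 rim ctr [ 0.58249299 -0.14800994] rad 0.03995441037514189 114 off [ 0.00019299 -0.00430994]
far pts mean bearing 108.50896116784584 20
```

>>> {"op": "step_arm", "data": {
  "moves": [
    {"rx": 0,"ry": 0,"rz": -1,"dx": 0,"dy": 2.1,"dz": 0,"gripper": -1},
    {"rx": 0,"ry": 0,"rz": -1.5,"dx": 0,"dy": 3.2,"dz": 0,"gripper": -1},
    {"rx": 0,"ry": 0,"rz": -1,"dx": 0,"dy": 2.1,"dz": 0,"gripper": -1},
    {"rx": 0,"ry": 0,"rz": -1,"dx": 0,"dy": 2.1,"dz": 0,"gripper": -1},
    {"rx": 0,"ry": 0,"rz": 0,"dx": 0,"dy": 0,"dz": 0,"gripper": -1}
  ]
}}

```text
clock: 22.5
tcp_pos: [0.6276, -0.2568, 0.0685]
orientation: [1.763, 2.597, 0.001]
contact_force: [-0.3, -1.1, 7.2]
grip_width: -0.0001
gripper_force: 3.6
```

```bash
cat > meas.py <<'E'
from h import *
from scipy.optimize import minimize_scalar
st()
a=lambda v:np.degrees(np.arctan2(v[1],v[0]))
def one(n,f=None):
    im=r.grab_frame(n) if f is None else cv2.imread(f); h=cv2.cvtColor(cv2.resize(im,None,fx=4,fy=4,interpolation=cv2.INTER_CUBIC),cv2.COLOR_BGR2HSV)
    m=((h[...,0]<14)&(h[...,1]>120)&(h[...,2]>85)).astype(np.uint8)*255
    k=np.zeros_like(m);k[700:980,1200:1500]=m[700:980,1200:1500]
    c=max(cv2.findContours(k,0,1)[0],key=cv2.contourArea).reshape(-1,2)
    c=(c+.5)/4-.5
    P=ray("top",c,.175)[:,:2]; ctr=P.mean(0)
    for _ in range(30):
        g=abs(np.hypot(*(P-ctr).T)-.041)<.003
        s=np.linalg.lstsq(np.c_[2*P[g],np.ones(g.sum())],(P[g]**2).sum(1),rcond=None)[0]; ctr=s[:2]
    Q=ray("top",c,.169)[:,:2]-ctr; far=Q[np.hypot(*Q.T)>.049]
    b0=a(far.mean(0)); n0=np.array([np.cos(np.radians(b0)),np.sin(np.radians(b0))]); t0=np.array([-n0[1],n0[0]])
    X,Y=Q@t0,Q@n0; g=(abs(X)<.015)&(Y>.046); sl=np.polyfit(X[g],Y[g],1)[0]
    g2=(Y>.045)&(Y<.052)&(abs(X)>.014); 
    print(f,"ctr off",(ctr-W).round(4),"far",b0.round(1),"edge",(b0-np.degrees(-np.arctan(-sl))*-1*-1).round(1),"slope deg",np.degrees(np.arctan(sl)).round(1),"Y",np.median(Y[g]).round(4),"X range",X[Y>.047].min().round(4),X[Y>.047].max().round(4))
for f in("pics/top0.png","pics/t5.png","pics/t6.png",None): one("top",f)
E
python3 meas.py
```

```text
t 22.5 p [ 0.6276 -0.2568  0.0685] phi 291.8 r 0.1218 ybear 21.7 z [ 0.002 -0.001 -1.   ] F [-0.25 -1.09  7.22] j [ 0.18  0.65  0.17  1.68 -0.14  0.83  0.78]
pics/top0.png ctr off [-0.0048 -0.0007] far 21.1 edge 20.4 slope deg 0.7 Y 0.0544 X range -0.0191 0.0184
pics/t5.png ctr off [-0.0045 -0.0016] far 33.3 edge 32.6 slope deg 0.7 Y 0.0547 X range -0.019 0.0195
pics/t6.png ctr off [ 0.0006 -0.0041] far 108.4 edge 102.3 slope deg 6.2 Y 0.0559 X range -0.0183 0.02
None ctr off [ 0.0014 -0.0038] far 114.9 edge 113.4 slope deg 1.5 Y 0.0577 X range -0.0194 0.0191
```

>>> {"op": "step_arm", "data": {
  "moves": [
    {"rx": 0,"ry": 0,"rz": 0,"dx": 0,"dy": 0,"dz": -10,"gripper": -1},
    {"rx": 0,"ry": 0,"rz": 0,"dx": 0,"dy": 0,"dz": -50,"gripper": -1},
    {"rx": 0,"ry": 0,"rz": 0,"dx": 0,"dy": 0,"dz": -60,"gripper": -1},
    {"rx": 0,"ry": 0,"rz": 0,"dx": 0,"dy": 0,"dz": -60,"gripper": -1},
    {"rx": 0,"ry": 0,"rz": 0,"dx": 0,"dy": 0,"dz": -50,"gripper": -1},
    {"rx": 0,"ry": 0,"rz": 0,"dx": 59.8,"dy": -0.6,"dz": 0,"gripper": -1},
    {"rx": 0,"ry": 0,"rz": 0,"dx": 59.8,"dy": -0.6,"dz": 0,"gripper": -1},
    {"rx": 0,"ry": 0,"rz": 0,"dx": 59.8,"dy": -0.6,"dz": 0,"gripper": -1},
    {"rx": 0,"ry": 0,"rz": 0,"dx": 59.8,"dy": -0.6,"dz": 0,"gripper": -1},
    {"rx": 0,"ry": 0,"rz": 0,"dx": 59.8,"dy": -0.6,"dz": 0,"gripper": -1},
    {"rx": 0,"ry": 0,"rz": 0,"dx": 59.8,"dy": -0.6,"dz": 0,"gripper": -1},
    {"rx": 0,"ry": 0,"rz": 0,"dx": 0,"dy": 0,"dz": 0,"gripper": -1},
    {"rx": 0,"ry": 0,"rz": 0,"dx": 0,"dy": 0,"dz": 0,"gripper": -1}
  ]
}}

```text
clock: 24.18
tcp_pos: [0.4905, 0.0756, 0.2975]
orientation: [1.764, 2.6, -0.001]
contact_force: [0.1, 0.3, -0.3]
grip_width: -0.0
gripper_force: 0.0
```

```bash
python3 meas.py; python3 -c "
from h import *
o,R=st(); print(R.T@(np.array([.4912,.0751,.17])-o['tcp_pos'])*1000)
im=r.grab_frame('top');g=cv2.cvtColor(cv2.imread('pics/top0.png'),cv2.COLOR_BGR2GRAY)[225:285,220:285]
c=cv2.HoughCircles(cv2.resize(g,None,fx=6,fy=6,interpolation=cv2.INTER_CUBIC),3,2,50,param1=80,param2=20,minRadius=30,maxRadius=80)
for k in c[0][:3]: print(k, ray('top',[(k[0]/6+220,k[1]/6+225)],.170))
"
```

```text
t 24.175 p [0.4905 0.0756 0.2975] phi 112.7 r 0.2377 ybear 21.7 z [-0. -0. -1.] F [ 0.13  0.26 -0.28] j [-0.3   0.11  0.03  1.88 -0.    1.15  0.1 ]
pics/top0.png ctr off [-0.0048 -0.0007] far 21.1 edge 20.4 slope deg 0.7 Y 0.0544 X range -0.0191 0.0184
pics/t5.png ctr off [-0.0045 -0.0016] far 33.3 edge 32.6 slope deg 0.7 Y 0.0547 X range -0.019 0.0195
pics/t6.png ctr off [ 0.0006 -0.0041] far 108.4 edge 102.3 slope deg 6.2 Y 0.0559 X range -0.0183 0.02
None ctr off [ 0.0012 -0.0044] far 114.0 edge 112.2 slope deg 1.9 Y 0.0579 X range -0.0192 0.019
t 24.225 p [0.4908 0.0748 0.2974] phi 112.7 r 0.2369 ybear 21.6 z [-0.    -0.001 -1.   ] F [-0.56 -0.74  0.49] j [-0.3   0.11  0.03  1.88 -0.    1.15  0.1 ]
[  0.16404389   0.52146399 127.44167754]
[153.  133.   65.2] [[0.49021843 0.07594395 0.17      ]]
[257.  101.   45.4] [[0.50202788 0.03459421 0.17      ]]
[221.   59.   58.6] [[0.51908509 0.04864542 0.17      ]]
```

>>> {"op": "step_arm", "data": {
  "moves": [
    {"rx": 0,"ry": 0,"rz": 0,"dx": 0,"dy": 0,"dz": 40,"gripper": -1},
    {"rx": 0,"ry": 0,"rz": 0,"dx": 0,"dy": 0,"dz": 40,"gripper": -1},
    {"rx": 0,"ry": 0,"rz": 0,"dx": 0,"dy": 0,"dz": 25,"gripper": -1},
    {"rx": 0,"ry": 0,"rz": 0,"dx": 0,"dy": 0,"dz": 10,"gripper": -1},
    {"rx": 0,"ry": 0,"rz": 0,"dx": 0,"dy": 0,"dz": 5,"gripper": -1},
    {"rx": 0,"ry": 0,"rz": 0,"dx": 0,"dy": 0,"dz": 0,"gripper": -1},
    {"rx": 0,"ry": 0,"rz": 0,"dx": 0,"dy": 0,"dz": 0,"gripper": -1}
  ]
}}

```text
clock: 25.15
tcp_pos: [0.4913, 0.0761, 0.1784]
orientation: [1.764, 2.598, 0.002]
contact_force: [-0.1, -0.7, 0.7]
grip_width: -0.0001
gripper_force: 0.0
```

>>> {"op": "step_arm", "data": {
  "moves": [
    {"rx": 0,"ry": 0,"rz": 0,"dx": 0,"dy": 0,"dz": 2,"gripper": -1},
    {"rx": 0,"ry": 0,"rz": 0,"dx": 0,"dy": 0,"dz": 2,"gripper": -1},
    {"rx": 0,"ry": 0,"rz": 0,"dx": 0,"dy": 0,"dz": 0,"gripper": -1}
  ]
}}

```text
clock: 25.52
tcp_pos: [0.4905, 0.076, 0.1734]
orientation: [-1.764, -2.599, 0.0]
contact_force: [-0.4, 0.5, -0.8]
grip_width: 0.0002
gripper_force: 0.0
```

>>> {"op": "step_arm", "data": {
  "moves": [
    {"rx": 0,"ry": 0,"rz": 0,"dx": 0,"dy": 0,"dz": 2,"gripper": -1},
    {"rx": 0,"ry": 0,"rz": 0,"dx": 0,"dy": 0,"dz": 0,"gripper": -1}
  ]
}}

```text
clock: 25.78
tcp_pos: [0.4905, 0.076, 0.1713]
orientation: [-1.764, -2.599, 0.0]
contact_force: [-0.2, -0.0, 0.8]
grip_width: 0.0003
gripper_force: 0.0
```

>>> {"op": "step_arm", "data": {
  "moves": [
    {"rx": 0,"ry": 0,"rz": 0,"dx": 0,"dy": 0,"dz": 2,"gripper": -1},
    {"rx": 0,"ry": 0,"rz": 0,"dx": 0,"dy": 0,"dz": 0,"gripper": -1}
  ]
}}

```text
clock: 26.02
tcp_pos: [0.4905, 0.076, 0.1693]
orientation: [-1.764, -2.599, 0.0]
contact_force: [1.2, 0.0, 0.6]
grip_width: 0.0003
gripper_force: 0.0
```

>>> {"op": "step_arm", "data": {
  "moves": [
    {"rx": 0,"ry": 0,"rz": 0,"dx": 0,"dy": 0,"dz": 2,"gripper": -1},
    {"rx": 0,"ry": 0,"rz": 0,"dx": 0,"dy": 0,"dz": 0,"gripper": -1}
  ]
}}

```text
clock: 26.28
tcp_pos: [0.4906, 0.076, 0.1673]
orientation: [-1.764, -2.599, 0.0]
contact_force: [-0.0, -0.6, -0.1]
grip_width: -0.0002
gripper_force: 0.0
```

>>> {"op": "step_arm", "data": {
  "moves": [
    {"rx": 0,"ry": 0,"rz": 0,"dx": 0,"dy": 0,"dz": 1.5,"gripper": -1},
    {"rx": 0,"ry": 0,"rz": 0,"dx": 0,"dy": 0,"dz": 0,"gripper": -1}
  ]
}}

```text
clock: 26.52
tcp_pos: [0.4906, 0.076, 0.1659]
orientation: [-1.764, -2.599, 0.0]
contact_force: [0.1, 1.3, -0.1]
grip_width: -0.0007
gripper_force: 0.0
```

>>> {"op": "step_arm", "data": {
  "moves": [
    {"rx": 0,"ry": 0,"rz": 0,"dx": 0,"dy": 0,"dz": 1.5,"gripper": -1},
    {"rx": 0,"ry": 0,"rz": 0,"dx": 0,"dy": 0,"dz": 0,"gripper": -1}
  ]
}}

```text
clock: 26.78
tcp_pos: [0.4907, 0.076, 0.1646]
orientation: [1.764, 2.599, 0.0]
contact_force: [-1.0, -0.1, 2.0]
grip_width: -0.0002
gripper_force: 0.9
```

>>> {"op": "step_arm", "data": {
  "moves": [
    {"rx": 0,"ry": 0,"rz": 0,"dx": 0,"dy": 0,"dz": 1.5,"gripper": -1},
    {"rx": 0,"ry": 0,"rz": 0,"dx": 0,"dy": 0,"dz": 0,"gripper": -1}
  ]
}}

```text
clock: 27.02
tcp_pos: [0.4907, 0.076, 0.1631]
orientation: [1.764, 2.599, 0.0]
contact_force: [-0.5, 0.4, 3.5]
grip_width: -0.0001
gripper_force: 1.4
```

>>> {"op": "step_arm", "data": {
  "moves": [
    {"rx": 0,"ry": 0,"rz": 0,"dx": 0,"dy": 0,"dz": 1.5,"gripper": -1},
    {"rx": 0,"ry": 0,"rz": 0,"dx": 0,"dy": 0,"dz": 0,"gripper": -1}
  ]
}}

```text
clock: 27.28
tcp_pos: [0.4908, 0.076, 0.1616]
orientation: [1.764, 2.599, 0.0]
contact_force: [0.3, 0.0, 4.1]
grip_width: 0.0
gripper_force: 1.8
```

Contact began at about z = 0.165, and the button is now springing.

>>> {"op": "step_arm", "data": {
  "moves": [
    {"rx": 0,"ry": 0,"rz": 0,"dx": 0,"dy": 0,"dz": 1.5,"gripper": -1},
    {"rx": 0,"ry": 0,"rz": 0,"dx": 0,"dy": 0,"dz": 0,"gripper": -1}
  ]
}}

```text
clock: 27.52
tcp_pos: [0.4908, 0.076, 0.16]
orientation: [1.764, 2.599, 0.0]
contact_force: [-0.4, 0.5, 3.9]
grip_width: -0.0001
gripper_force: 2.2
```

>>> {"op": "step_arm", "data": {
  "moves": [
    {"rx": 0,"ry": 0,"rz": 0,"dx": 0,"dy": 0,"dz": 1,"gripper": -1},
    {"rx": 0,"ry": 0,"rz": 0,"dx": 0,"dy": 0,"dz": 0,"gripper": -1}
  ]
}}

```text
clock: 27.78
tcp_pos: [0.4908, 0.076, 0.1594]
orientation: [1.764, 2.599, 0.001]
contact_force: [-2.1, -0.4, 9.4]
grip_width: -0.0001
gripper_force: 4.2
```

>>> {"op": "step_arm", "data": {
  "moves": [
    {"rx": 0,"ry": 0,"rz": 0,"dx": 0,"dy": 0,"dz": 1,"gripper": -1},
    {"rx": 0,"ry": 0,"rz": 0,"dx": 0,"dy": 0,"dz": 0,"gripper": -1}
  ]
}}

```text
clock: 28.02
tcp_pos: [0.4909, 0.076, 0.1593]
orientation: [1.764, 2.599, 0.001]
contact_force: [-6.1, -0.4, 16.4]
grip_width: -0.0001
gripper_force: 8.4
```

The button has bottomed out at 0.1593, after about 6 mm of travel with the force rising. I'll release it and check the vase.

>>> {"op": "step_arm", "data": {
  "moves": [
    {"rx": 0,"ry": 0,"rz": 0,"dx": 0,"dy": 0,"dz": -5,"gripper": -1},
    {"rx": 0,"ry": 0,"rz": 0,"dx": 0,"dy": 0,"dz": -15,"gripper": -1},
    {"rx": 0,"ry": 0,"rz": 0,"dx": 0,"dy": 0,"dz": -40,"gripper": -1},
    {"rx": 0,"ry": 0,"rz": 0,"dx": 0,"dy": 0,"dz": -60,"gripper": -1},
    {"rx": 0,"ry": 0,"rz": 0,"dx": 0,"dy": 0,"dz": -30,"gripper": -1},
    {"rx": 0,"ry": 0,"rz": 0,"dx": 0,"dy": 0,"dz": 0,"gripper": -1},
    {"rx": 0,"ry": 0,"rz": 0,"dx": 0,"dy": 0,"dz": 0,"gripper": -1},
    {"rx": 0,"ry": 0,"rz": 0,"dx": 0,"dy": 0,"dz": 0,"gripper": -1}
  ]
}}

```text
clock: 29.02
tcp_pos: [0.4898, 0.0758, 0.3066]
orientation: [-1.763, -2.598, 0.003]
contact_force: [-0.2, 0.2, 0.2]
grip_width: -0.0002
gripper_force: 0.0
```

```bash
python3 meas.py | tail -1; python3 -c "
from h import *
st(); print(r.hand_in())"
```

```text
None ctr off [ 0.0012 -0.0044] far 114.1 edge 112.2 slope deg 1.9 Y 0.0578 X range -0.0192 0.019
t 29.075 p [0.4899 0.0758 0.3067] phi 112.8 r 0.2382 ybear 21.7 z [-0.003 -0.001 -1.   ] F [ 0.39  1.01 -0.21] j [-0.31  0.11  0.03  1.87 -0.    1.17  0.1 ]
the job is handed in; nothing more can be done
None
```

I turned the wheel until the panel faced the scanner to within about 1–2° by the camera, then pressed the scan button fully and released it; the job was handed in at 29 s, with one overshoot where the press on the wheel briefly reached about 33 N before I eased it to about 10 N.

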